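# Clamp the supplement bottle and open its push-and-turn cap

## Robot

A 6-joint arm with a two-finger parallel gripper is mounted at the origin on the work surface. World frame = base frame: x ahead of the robot, y to its left, z up, the work surface at z = 0. Lengths are in m, angles in rad, forces in N, time in s.
With the tool pointing down it reaches from about 0.4 to 0.825 m from the base axis. Payload 7 kg.
Tool frame: the origin (TCP) lies on the front face of the gripper's body, between the roots of the fingers; the fingertips stand 66 mm ahead of it and the grasp point (between the pads) lies 47 mm ahead of it; z points along the fingers, y is the line along which they close (so a half turn about z gives the same grasp; the last joint's range is limited). The gripper opens to 88 mm and grips with 3 to 60 N. Pads are 19 mm wide; open, the fingers measure 130 mm over their backs; the gripper's body (78 mm by 193 mm) begins 47 mm behind the grasp point.
Start: joints at [-0.94, 0.359, 0.012, 0, -1.224, -0.288], TCP at [0.227, -0.636, 0.292] pointing down, gripper open.
Joint ranges: [-3.07, 3.07], [-1.43, 2.12], [-1.02, 1.25], [-3.03, 1.67], [-3.05, -0], [-3.03, 3.03]. Speed limits (rad/s): [2.39, 2.39, 3.01, 3.14, 3.14, 3.14].

## Interface

Orientations are given as a unit quaternion [w, x, y, z].
In Python, from plant import r, cam, workorder gives the robot as it stands (r), with the cameras (cam) and the job (workorder).
- The arm moves only by the tool shift_gripper, called after "Request:" as a command line: name --argument value ..., lists and objects as JSON in quotes. Schema: {"type":"object","properties":{"segments":{"type":"array","items":{"type":"array","items":{"type":"array","items":{"type":"number"},"minItems":6,"maxItems":6},"minItems":1,"maxItems":10},"minItems":1,"maxItems":1},"aperture":{"type":"number"},"clamp_n":{"type":"number"},"only":{"type":"string"},"quiet":{"type":"boolean"},"lines":{"type":"string"}},"required":["segments"],"additionalProperties":false}. segments is a list that holds a single list of rows (three levels of brackets), with 1 to 10 rows, each of 6 numbers: dx, dy, dz in fractions of the full range, 1 being 0.6 m, then a rotation vector rx, ry, rz in shares of pi rad (1.0 is pi rad); each row is the pose to reach, as a shift and turn from the pose commanded when the call began, along the tool's axes at that moment; what a row does not reach only later rows make up. A row lasts 1/12 s, in which the tool goes at most 0.0417 m and 0.125 rad, less where a joint would pass 70% of its speed; a pose out of reach is approached as far as the arm can. aperture is the finger opening in m, set as the call begins (left out keeps the last). The fingers move at their own pace and stop on an object; clamp_n is the grip in N (left out, the last holds). Time passes only in rows, so rows that do not move let the fingers close. The tool returns the time, the measured TCP pose, the force, the opening and the grip force at its end. only (a regular expression) keeps the lines of the reply that match it, lines (a string "A,B") keeps lines A to B, and quiet returns only ok. A shift or turn number past 1, either way, is cut back to 1. Input that does not fit is refused with a message, and nothing moves.
- r.observe(): the state, without advancing time (a new reading comes with each control period).
- cam.grab_frame(name): name is "side" or "top"; returns a dict with "color" (480x640x3 uint8, red, green, blue), "mtx" (3x3 intrinsics, pixels), "extrinsics" (4x4, takes a point from camera to world coordinates). Camera axes: x right, y up, looking along -z (the intrinsics and any distortion apply to the point x, -y, -z); pixel columns grow to the right and rows downward; lengths in m; the calibration is good to about 2 mm. A picture is of the moment at which its call begins. There is no depth.
- workorder.job_done(): hands the job in; it is judged then, once.
The state is a dict: "time": time; "joints": joint angles; "joint_velocities": joint speeds; "tau": joint torques, N m; "ee_pos": TCP position; "tool_rot": TCP orientation; "force": force on the tool from outside, world axes, zero at the start; "moment": the same for the moment, N m; "gripper_width": finger opening in m; "gripper_force": force on a finger pad.
Only numpy, scipy, OpenCV 4.12 (cv2) and the standard library are available. Lean on these libraries where they do the work, as an engineer would, in place of code of your own. Each camera call takes 0.05 s, during which the arm holds its last target. There are 200 camera calls.

## Task

Slide the orange-finned jaw of the bottle clamp shut until it presses the supplement bottle firmly against the fixed jaw, so that the bottle cannot turn. Then open the blue safety cap: press it down, turn it anticlockwise while it is down until it is free, and lift it off. Finish while still holding the cap level in the gripper, a few centimetres straight above the bottle, with the bottle left standing in the closed clamp and the other things on the board left where they were.

Things in the scene. Friction and masses are not known exactly. Their poses are not given: they have to be found in the camera images.
- clamp: grey caliper-style bottle clamp fixed on the bamboo board (board top z = 0.020). Origin: on its underside. Bed 84 mm (x), 8 mm thick, from y = -150 to +70 mm. The steel fixed jaw (56 mm wide, faces -y) has its face at y = +40 mm; the sliding jaw stands at -y of the bottle and closes towards the clamp's +y. Both jaws reach z = 60 mm
- fixed_jaw: the steel fixed jaw of the clamp; its origin and axes are those of clamp (not the jaw's middle)
- jaw_slide (a joint): travel of the sliding jaw, m: 0 = wide open (105 mm between the jaw faces), grows as it closes (clear opening = 0.105 - value; end of travel 0.060). It meets a bottle that lies against the fixed jaw at about 0.045. It slides stiffly (about 6 N) and stays where it is left
- jaw: the sliding jaw: steel clamping block, 56 mm (x) by 14 mm by 50 mm tall, with a carriage and an orange fin behind it; origin: in the plane of its clamping face, mid-width, at the height of the clamp's underside; it moves with the jaw; axes as the clamp's
- fin_top (a point): middle of the top edge of the orange thumb fin of the sliding jaw: an upright plate 10 mm thick (clamp x), 40 mm long (clamp y), 61 mm tall, top 85 mm above the clamp's underside, standing 50 mm behind the jaw's face; pinch it across its thickness or push it. Axes as the clamp's
- bottle: white square supplement bottle with a green band, 60 x 60 mm, loose, standing upright on the clamp's bed between the jaws (0.3 to 0.55 kg). Origin: centre of its underside. Shoulder at z = 78 mm, then a round neck (its top at 108 mm). A red dot on the shoulder marks its +x side
- cap: blue ribbed round push-and-turn cap, 48 mm diameter, 44 mm tall, about 40 g, loose but locked on the neck. Origin: centre of its lower rim, which when locked lies 88 mm above the bottle's underside, 10 mm above the shoulder; z up. A white bar on its top points along its x, which when locked lies along the bottle's x (towards the red dot)
- cap_top (a point): middle of the cap's flat top. A spring under the cap holds it up: about 6 N starts it down, 10 N at 4 mm. Pressed down by 4 mm or more (it bottoms at 6 mm) it turns anticlockwise seen from above; from about 52 degrees of turn it is free to lift, at about 79 it meets a stop (65 is the middle). Unpressed it does not turn
- ramp: pale ceramic ramp, 90 x 150 mm, 60 mm tall, loose bystander; origin: centre of its underside
- snake_hook: chrome snake hook lying flat along y near the robot's side of the board, 380 mm long, loose bystander; origin under its shaft
- scoop: green plastic scoop, pan 75 x 60 x 30 mm, handle 90 mm towards its -x, loose bystander; origin: under the middle of the pan
- water_bowl: terracotta water bowl, 90 mm across, 35 mm tall, loose bystander; origin: centre of its underside

How it is judged:
On the way, in this order (a step that is already met when the one before it is completed fails the run):
1. the sliding jaw presses the bottle against the fixed jaw (over 2 N on both) (contact force between each of jaw, fixed_jaw and bottle above 2 N), for 0.1 s.
2. the cap is pressed down at least 3 mm on the neck (z of cap in the frame of bottle below 0.085 m and horizontal distance between cap and bottle below 0.01 m), for 0.1 s.
3. the cap is turned at least 46 degrees on the neck (angle between the x axis of cap and the x axis of bottle, either way round above 0.8 rad and horizontal distance between cap and bottle below 0.012 m), for 0.1 s.
At the end, for the whole second after the job is handed in: gripper holds the cap still, level within 17 degrees, rim 17 to 160 mm above the neck's top, within 40 mm of the bottle's axis, clear of the bottle; the bottle stands upright on the clamp's bed, untouched by the fingers, within 30 mm of the clamp's middle in x, jaw joint over 0.038 (z of cap in the frame of bottle between 0.125 and 0.27 m and horizontal distance between cap and bottle below 0.04 m and angle between cap's own z axis and vertical below 0.3 rad and linear speed of cap below 0.03 m/s and contact force between the fingers and cap above 1 N and contact force between each of cap, the fingers and bottle below 0.05 N and angle between bottle's own z axis and vertical below 0.1 rad and value of joint jaw_slide above 0.038 m and z of bottle in the frame of clamp below 0.013 m and x of bottle in the frame of clamp between -0.03 and 0.03 m); the arm keeps its last pose, push and grip.
It fails at once if the ramp is pushed more than 30 mm (distance of ramp from where it was at the start of the episode above 0.03 m).
It fails at once if the snake hook is pushed more than 30 mm (distance of snake_hook from where it was at the start of the episode above 0.03 m).
It fails at once if the scoop is pushed more than 30 mm (distance of scoop from where it was at the start of the episode above 0.03 m).
It fails at once if the water bowl is pushed more than 30 mm (distance of water_bowl from where it was at the start of the episode above 0.03 m).
It fails at once if the bottle is tipped by more than 20 degrees (angle between bottle's own z axis and vertical above 0.35 rad).
It also fails if it takes over 58 s, if anything falls off the work surface, if the arm or the gripper's body presses on something with over 40 N, if the wrist force passes 120 N, or if a joint passes its speed limit or range.

## Working session

There is one attempt and no reset: what is moved stays moved. The work goes in short steps, Python scripts to look and compute and a tool call to move; the robot and the scene stay as the last step left them, time stands still between calls to the robot, and variables do not carry over. Pictures are saved under pics/ and viewed, at most 10 in all, crops included, and the job is handed in when it is done.

```bash
ls; mkdir -p pics; python3 - <<'E'
from plant import r, cam, workorder
import cv2
s=r.observe();print(s)
for n in("side","top"):
    f=cam.grab_frame(n);cv2.imwrite(f"pics/{n}0.png",f["color"][:,:,::-1]);print(n,f["mtx"],f["extrinsics"],[k for k in f])
E
```

```text
pics
plant.py
{'time': 0.0, 'joints': array([-9.39900096e-01,  3.59397025e-01,  1.10877381e-02, -3.75966819e-04,
       -1.22410762e+00, -2.88103335e-01]), 'joint_velocities': array([-0.0022997 , -0.00123185,  0.00069043, -0.00032606, -0.00130633,
        0.00016175]), 'tau': array([ 1.08488846e-04, -5.82706475e+01,  2.93060589e+01,  6.99741259e+00,
        6.76023628e-03, -2.32443081e-04]), 'ee_pos': array([ 0.22674919, -0.63537748,  0.29122396]), 'tool_rot': array([-2.00949083e-04, -1.70495363e-01,  9.85358129e-01,  8.04628659e-04]), 'force': array([-0.69996971,  0.13678639,  0.335584  ]), 'moment': array([0.0235647 , 0.00505367, 0.02396409]), 'gripper_force': 0.0, 'gripper_width': 0.08774076474093809}
side [[520.54185542   0.         319.75268636]
 [  0.         520.54185542 242.85021899]
 [  0.           0.           1.        ]] [[-0.8550614   0.39904886 -0.33110423  0.15600529]
 [-0.51837734 -0.67317883  0.52736628  0.68282064]
 [-0.01244745  0.62256749  0.78246712  1.09232082]
 [ 0.          0.          0.          1.        ]] ['color', 'mtx', 'extrinsics']
top [[523.49087473   0.         315.90743018]
 [  0.         523.49087473 242.29399559]
 [  0.           0.           1.        ]] [[-0.01698265  0.99258152 -0.12038903  0.41280433]
 [-0.99974102 -0.01503289  0.01708528  0.01646721]
 [ 0.01514874  0.12064801  0.99257976  1.13819594]
 [ 0.          0.          0.          1.        ]] ['color', 'mtx', 'extrinsics']
```

View pics/side0.png

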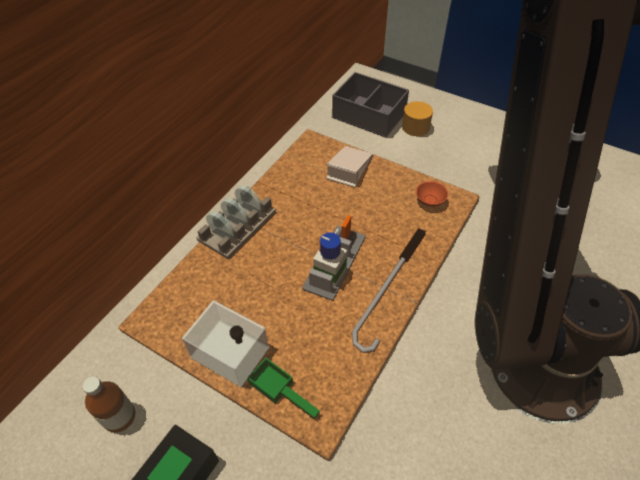

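View pics/top0.png

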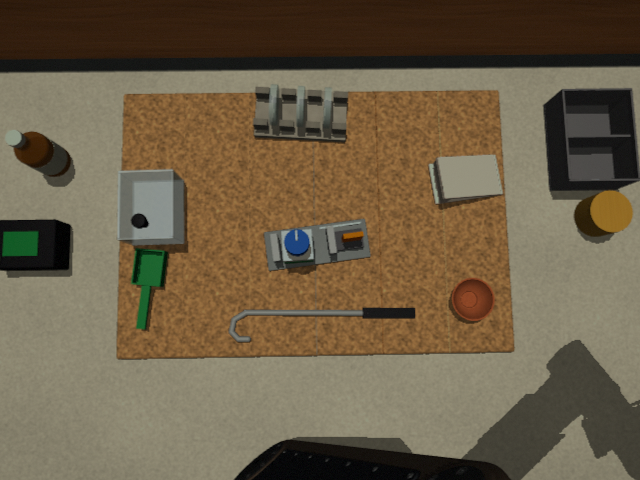

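The side view shows the blue cap at (330,243) and the fin at (347,226). In the top view the cap is at (297,242) and the fin at (352,236); the clamp's +y points left in that image. I'll enlarge both.

```bash
cat > h.py <<'E'
import numpy as np,cv2
def ray(f,u,v):
    K=f["mtx"];E=f["extrinsics"]
    d=E[:3,:3]@np.array([(u-K[0,2])/K[0,0],-(v-K[1,2])/K[1,1],-1]);return E[:3,3],d/np.linalg.norm(d)
def plane(f,u,v,z):
    o,d=ray(f,u,v);return o+d*(z-o[2])/d[2]
def tri(f,p,g,q):
    o,d=ray(f,*p);a,e=ray(g,*q)
    t=np.linalg.lstsq(np.c_[d,-e],a-o,rcond=None)[0];A=o+d*t[0];B=a+e*t[1]
    return (A+B)/2,np.linalg.norm(A-B)
def blob(f,lo,hi):
    m=cv2.inRange(cv2.cvtColor(f["color"],cv2.COLOR_RGB2HSV),lo,hi);m=m.copy()
    n,l,s,c=cv2.connectedComponentsWithStats(m);return m,l,s,c
E
python3 - <<'E'
from plant import r, cam, workorder
from h import *
import pickle
S,T=cam.grab_frame("side"),cam.grab_frame("top");pickle.dump((S,T),open("f.pkl","wb"))
a=cv2.resize(S["color"][195:305,290:380],None,fx=4.4,fy=5,interpolation=cv2.INTER_CUBIC)
b=cv2.resize(T["color"][210:280,255:380],None,fx=3.2,fy=5,interpolation=cv2.INTER_CUBIC)
cv2.imwrite("pics/c.png",np.hstack([a,np.vstack([b,np.zeros((200,400,3),np.uint8)])])[:,:,::-1])
for n,lo,hi in(("blue",(100,120,60),(130,255,255)),("orange",(5,180,130),(16,255,255))):
  for f in(S,T):
    m,l,s,c=blob(f,lo,hi)
    for i in range(1,len(s)):
        if s[i,4]>25 and 250<c[i][0]<390 and 200<c[i][1]<300: print(n,s[i],c[i])
E
```

```text
blue [321 233  19  16 227] [330.55947137 240.87665198]
blue [285 230  24  24 449] [296.54120267 242.0155902 ]
orange [342 215  10  13  63] [346.11111111 220.71428571]
```

View pics/c.png

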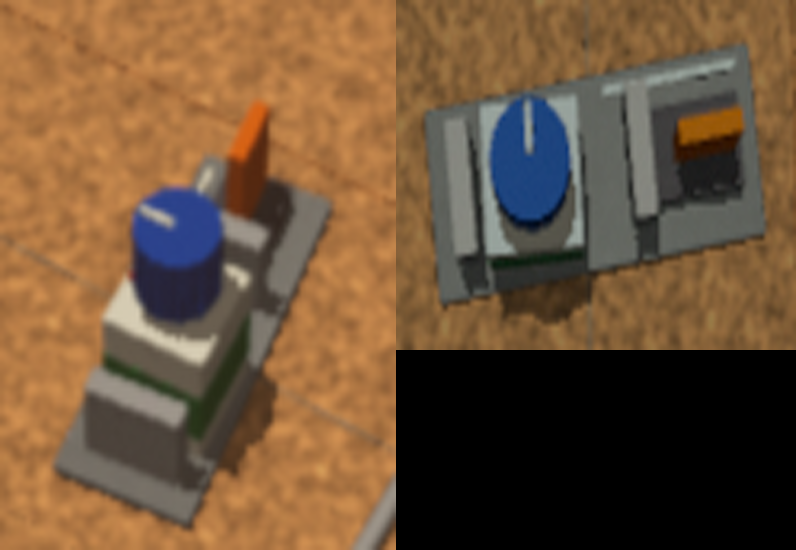

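The crop shows the cap, its white bar, the jaws, the fin's top and the bed corners clearly. The jaw is open, with a gap of about 45 mm between its face and the bottle. Next I'll triangulate these points.

```bash
python3 - <<'E'
from h import *
import pickle
S,T=pickle.load(open("f.pkl","rb"))
s=lambda x,y:((x+.5)/4.4-.5+290,(y+.5)/5-.5+195)
t=lambda x,y:((x-396+.5)/3.2-.5+255,(y+.5)/5-.5+210)
print("cap",tri(S,s(178,226),T,t(530,157)))
print("fin",tri(S,s(250,130),T,t(710,127)))
B=[plane(T,*t(*p),.028) for p in((427,112),(745,45),(763,235),(441,303))]
for b in B:print(b)
Bs=[plane(S,*s(*p),.028) for p in((55,468),(190,524),(331,205))];print(*Bs)
for a,b in((1,0),(2,3)):d=B[a]-B[b];d=-d;print("clampy ang",np.degrees(np.arctan2(d[1],d[0]))-90,np.linalg.norm(d))
print("finedge",[plane(T,*t(*p),.105) for p in((677,122),(742,107),(742,133),(678,148))])
print("jawface",[plane(T,*t(*p),.08) for p in((626,83),(638,218),(445,120),(456,257),(467,118),(478,254))])
b=[plane(T,*t(*p),.152) for p in((528,98),(530,152))];print("bar",np.degrees(np.arctan2(*(b[0]-b[1])[1::-1])))
print("centre",np.mean(B,0))
E
```

```bash
cat > go.py <<'E'
# work out the shift in tool axes to a world TCP pose: go.py x y z yaw_deg(of tool y)
import sys;import numpy as np
from scipy.spatial.transform import Rotation as R
from plant import r, cam, workorder
s=r.observe();p=np.array(sys.argv[1:4],float);a=np.radians(float(sys.argv[4]))
q=s["tool_rot"];T=R.from_quat([*q[1:],q[0]])
y=np.array([np.cos(a),np.sin(a),0]);z=np.array([0,0,-1.]);x=np.cross(y,z)
G=R.from_matrix(np.c_[x,y,z])
print("shift",T.inv().apply(p-s["ee_pos"]).round(4),"rot",(T.inv()*G).as_rotvec().round(4))
print("t",s["time"],"pos",s["ee_pos"].round(4),"F",s["force"].round(1),"w",s["gripper_width"].round(4),s["gripper_force"],"q",s["joints"].round(2))
E
python3 go.py .552 -.079 .25 186.9
```

```text
shift [-0.4933  0.4148  0.0419] rot [ 9.0000e-04  6.0000e-04 -1.3485e+00]Traceback (most recent call last):
  File "go.py", line 10, in <module>
    print("t",s["time"],"pos",s["ee_pos"].round(4),"F",s["force"].round(1),"w",s["gripper_width"].round(4),s["gripper_force"],"q",s["joints"].round(2))
                                                                               ^^^^^^^^^^^^^^^^^^^^^^^^
AttributeError: 'float' object has no attribute 'round'
```

The manual's scale: shifts go in shares of 0.6 m and turns go in shares of pi rad. Converting my numbers, -0.3 m is -0.5, -0.27 m is -0.45, -1.25 rad is -0.3979.

```bash
sed -i 's/s\["gripper_width"\].round(4)/round(s["gripper_width"],4)/' go.py
```

Request:
shift_gripper --segments '[[[-0.05, 0.0417, 0.0033, 0, 0, -0.0398], [-0.1, 0.0833, 0.0083, 0, 0, -0.0796], [-0.15, 0.125, 0.0133, 0, 0, -0.1194], [-0.2, 0.1667, 0.0167, 0, 0, -0.1592], [-0.25, 0.2083, 0.0217, 0, 0, -0.1989], [-0.3, 0.25, 0.025, 0, 0, -0.2387], [-0.35, 0.2917, 0.03, 0, 0, -0.2785], [-0.4, 0.3333, 0.0333, 0, 0, -0.3183], [-0.45, 0.375, 0.0367, 0, 0, -0.3581], [-0.5, 0.4167, 0.0417, 0, 0, -0.3979]]]' --aperture 0.085 --clamp_n 20

```text
time: 1.03
ee_pos: [0.426, -0.2977, 0.2674]
tool_rot: [-0.0, 0.717, -0.697, 0.0]
force: [1.0, -0.8, 0.6]
gripper_width: 0.0848
gripper_force: 0.0
```

```bash
python3 go.py .552 -.079 .25 186.9
```

```text
shift [-0.215  -0.1321  0.0174] rot [-0.0007 -0.0002 -0.0923]
t 1.0333 pos [ 0.426  -0.2977  0.2674] F [ 1.  -0.8  0.6] w 0.0848 0.0 q [-0.23  0.12 -0.36  0.   -1.09  0.26]
```

Converted, -0.215 m is -0.3583, -0.2 m is -0.3333, -0.092 rad is -0.0293.

Request:
shift_gripper --segments '[[[-0.055, -0.0333, 0.0033, 0, 0, -0.0127], [-0.11, -0.0667, 0.0083, 0, 0, -0.0293], [-0.1667, -0.1, 0.0133, 0, 0, -0.0293], [-0.2217, -0.1333, 0.0167, 0, 0, -0.0293], [-0.2767, -0.1667, 0.0217, 0, 0, -0.0293], [-0.3333, -0.2, 0.025, 0, 0, -0.0293], [-0.3583, -0.22, 0.0283, 0, 0, -0.0293], [-0.3583, -0.22, 0.0283, 0, 0, -0.0293]]]'

```text
time: 1.7
ee_pos: [0.5546, -0.0785, 0.2495]
tool_rot: [0.0, 0.747, -0.664, -0.0]
force: [0.7, -1.4, 0.6]
gripper_width: 0.0848
gripper_force: 0.0
```

```bash
python3 go.py .552 -.079 .137 186.9
```

```text
shift [0.0002 0.0026 0.1125] rot [ 0.0001 -0.     -0.0029]
t 1.7 pos [ 0.5546 -0.0785  0.2495] F [ 0.7 -1.4  0.6] w 0.0848 0.0 q [ 0.21  0.2  -0.31  0.   -1.06 -0.09]
```

Converted, 0.112 m is 0.1867, 0.09 m is 0.15.

Request:
shift_gripper --segments '[[[0, 0.0043, 0.05, 0, 0, 0], [0, 0.0043, 0.1, 0, 0, 0], [0, 0.0043, 0.15, 0, 0, 0], [0, 0.0043, 0.1867, 0, 0, 0], [0, 0.0043, 0.1867, 0, 0, 0]]]' --aperture 0.04

```text
time: 2.12
ee_pos: [0.547, -0.0826, 0.1337]
tool_rot: [0.003, 0.746, -0.666, -0.003]
force: [-1.2, -0.1, 0.3]
gripper_width: 0.057
gripper_force: 0.0
```

Request:
shift_gripper --segments '[[[0, 0, 0, 0, 0, 0], [0, 0, 0, 0, 0, 0], [0, 0, 0, 0, 0, 0], [0, 0, 0, 0, 0, 0], [0, 0, 0, 0, 0, 0], [0, 0, 0, 0, 0, 0]]]' --aperture 0 --clamp_n 25

```text
time: 2.62
ee_pos: [0.5504, -0.0818, 0.1391]
tool_rot: [-0.001, 0.746, -0.666, 0.0]
force: [0.4, -0.7, -0.3]
gripper_width: 0.017
gripper_force: 0.3
```

```bash
python3 go.py .5466 -.0343 .137 186.9
```

```text
shift [-0.0477 -0.0017  0.0021] rot [-0.0016  0.0001 -0.0064]
t 2.6167 pos [ 0.5504 -0.0818  0.1391] F [ 0.4 -0.7 -0.3] w 0.017 0.3498335927724838 q [ 0.2   0.31 -0.45  0.   -0.81 -0.09]
```

Request:
shift_gripper --segments '[[[0, 0, 0, 0, 0, 0], [0, 0, 0, 0, 0, 0], [0, 0, 0, 0, 0, 0], [0, 0, 0, 0, 0, 0]]]'

```text
time: 2.95
ee_pos: [0.5535, -0.0813, 0.1393]
tool_rot: [-0.002, 0.747, -0.665, 0.002]
force: [11.0, -1.2, -5.5]
gripper_width: 0.0102
gripper_force: 25.0
```

```bash
python3 go.py .5466 -.0343 .137 186.9
```

```text
shift [-0.0475  0.0014  0.0023] rot [-0.007  -0.0004 -0.005 ]
t 2.95 pos [ 0.5535 -0.0813  0.1393] F [11.  -1.2 -5.5] w 0.0102 24.998854100704193 q [ 0.2   0.32 -0.44  0.   -0.8  -0.09]
```

Converted, -0.038 m is -0.0633, -0.003 m is -0.005.

Request:
shift_gripper --segments '[[[-0.0083, -0.005, 0, 0, 0, 0], [-0.0167, -0.005, 0, 0, 0, 0], [-0.025, -0.005, 0, 0, 0, 0], [-0.0333, -0.005, 0, 0, 0, 0], [-0.0417, -0.005, 0, 0, 0, 0], [-0.05, -0.005, 0, 0, 0, 0], [-0.0583, -0.005, 0, 0, 0, 0], [-0.0633, -0.005, 0, 0, 0, 0], [-0.0633, -0.005, 0, 0, 0, 0]]]'

```text
time: 3.7
ee_pos: [0.5493, -0.0441, 0.1392]
tool_rot: [-0.0, 0.747, -0.665, 0.001]
force: [0.5, -3.7, 3.3]
gripper_width: 0.0099
gripper_force: 25.0
```

```bash
python3 go.py .5466 -.0343 .137 186.9
```

```text
shift [-0.0101  0.0015  0.0022] rot [-0.0013 -0.0013 -0.0052]
t 3.7 pos [ 0.5493 -0.0441  0.1392] F [ 0.5 -3.7  3.3] w 0.0099 24.99136358499527 q [ 0.28  0.31 -0.46  0.   -0.8  -0.16]
```

Converted, -0.009 m is -0.015, -0.007 m is -0.0117.

Request:
shift_gripper --segments '[[[-0.005, 0, 0, 0, 0, 0], [-0.0083, 0, 0, 0, 0, 0], [-0.0117, 0, 0, 0, 0, 0], [-0.015, 0, 0, 0, 0, 0], [-0.015, 0, 0, 0, 0, 0]]]'

```text
time: 4.12
ee_pos: [0.5487, -0.0387, 0.1393]
tool_rot: [0.002, 0.747, -0.665, 0.002]
force: [7.3, -28.4, 0.2]
gripper_width: 0.0098
gripper_force: 25.0
```

Request:
shift_gripper --segments '[[[-0.0033, 0, 0, 0, 0, 0], [-0.005, 0, 0, 0, 0, 0], [-0.005, 0, 0, 0, 0, 0]]]'

```text
time: 4.37
ee_pos: [0.5484, -0.0369, 0.1394]
tool_rot: [0.002, 0.747, -0.665, 0.003]
force: [10.1, -35.9, -0.6]
gripper_width: 0.0098
gripper_force: 25.0
```

```bash
python3 go.py .5466 -.0343 .137 186.9
```

```text
shift [-0.0028  0.0015  0.0024] rot [-0.0001 -0.0071 -0.0053]
t 4.3667 pos [ 0.5484 -0.0369  0.1394] F [ 10.1 -35.9  -0.6] w 0.0098 24.98794823884964 q [ 0.29  0.3  -0.46  0.01 -0.8  -0.19]
```

Request:
shift_gripper --segments '[[[0, 0, 0, 0, 0, 0], [0, 0, 0, 0, 0, 0], [0, 0, 0, 0, 0, 0], [0, 0, 0, 0, 0, 0]]]' --aperture 0.04

```text
time: 4.7
ee_pos: [0.5473, -0.0315, 0.1383]
tool_rot: [-0.0, 0.746, -0.666, -0.0]
force: [-1.6, 0.3, -0.1]
gripper_width: 0.0309
gripper_force: 0.0
```

Request:
shift_gripper --segments '[[[0, 0, -0.0667, 0, 0, 0], [0.0333, 0, -0.1333, 0, 0, 0], [0.1, 0, -0.1917, 0, 0, 0], [0.1667, 0, -0.1917, 0, 0, 0], [0.1667, 0, -0.1917, 0, 0, 0]]]' --aperture 0.085

```text
time: 5.12
ee_pos: [0.5602, -0.1339, 0.2564]
tool_rot: [-0.002, 0.746, -0.666, 0.002]
force: [0.7, 0.6, -1.0]
gripper_width: 0.0642
gripper_force: 0.0
```

```bash
python3 - <<'E'
from plant import r, cam, workorder
from h import *
S,T=cam.grab_frame("side"),cam.grab_frame("top")
a=cv2.resize(S["color"][195:305,290:380],None,fx=4.4,fy=5,interpolation=cv2.INTER_CUBIC)
b=cv2.resize(T["color"][210:280,255:380],None,fx=3.2,fy=5,interpolation=cv2.INTER_CUBIC)
cv2.imwrite("pics/c2.png",np.hstack([a,np.vstack([b,np.zeros((200,400,3),np.uint8)])])[:,:,::-1])
E
```

```text
(no output)
```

View pics/c2.png

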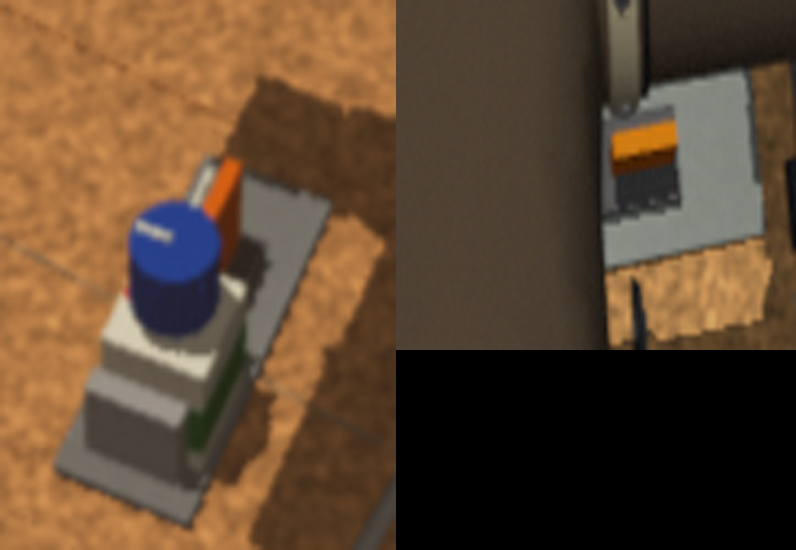

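The jaw is closed against the bottle, which sits against the fixed jaw. In the side view the cap's top is centred at crop (175,242), or pixel (329.8,243.5). The arm hides the cap in the top view.

```bash
python3 - <<'E'
from h import *
import pickle
S,T=pickle.load(open("f.pkl","rb"))
s=lambda x,y:((x+.5)/4.4-.5+290,(y+.5)/5-.5+195)
for z in(.160,.162):print(plane(S,*s(178,226),z),plane(S,*s(175,242),z))
c=np.array([.5384,.0355]);a=np.radians(6.9);print("geom bottle y line",c+.01*np.array([-np.sin(a),np.cos(a)]))
b=[plane(S,*s(*p),.161) for p in((137,226),(172,239))];print("bar",np.degrees(np.arctan2(*(b[0]-b[1])[1::-1])))
E
python3 go.py .534 .0455 .26 186.9
```

```text
[0.53476359 0.03469871 0.16      ] [0.53133223 0.04359053 0.16      ]
[0.53395108 0.03608905 0.162     ] [0.53052709 0.0449618  0.162     ]
geom bottle y line [0.53719863 0.04542757]
bar 7.965009497674288
shift [-0.1797  0.0049 -0.0062] rot [-0.0014  0.0002 -0.0087]
t 5.2167 pos [ 0.5589 -0.1326  0.2538] F [-1.4  0.8 -0.4] w 0.072 0.0 q [ 0.11  0.22 -0.27 -0.   -1.08  0.  ]
```

Converted, -0.179 m is -0.2983, -0.17 m is -0.2833, -0.008 rad is -0.0025.

Request:
shift_gripper --segments '[[[-0.0583, 0.0033, 0, 0, 0, 0], [-0.1167, 0.0067, 0, 0, 0, 0], [-0.175, 0.01, 0, 0, 0, 0], [-0.2333, 0.0117, 0, 0, 0, 0], [-0.2833, 0.0117, 0, 0, 0, 0], [-0.2983, 0.0117, 0, 0, 0, -0.0025], [-0.2983, 0.0117, 0, 0, 0, -0.0025], [-0.2983, 0.0117, 0, 0, 0, -0.0025]]]' --aperture 0.085

```text
time: 5.88
ee_pos: [0.5309, 0.047, 0.2527]
tool_rot: [0.0, 0.75, -0.662, -0.0]
force: [0.4, 0.8, 1.2]
gripper_width: 0.0852
gripper_force: 0.0
```

```bash
python3 go.py .5315 .0448 .188 186.9
```

```text
shift [ 0.0022 -0.0004  0.0647] rot [ 0.0009 -0.      0.004 ]
t 5.8833 pos [0.5309 0.047  0.2527] F [0.4 0.8 1.2] w 0.0852 0.0 q [ 0.46  0.16 -0.36 -0.   -1.06 -0.33]
```

Converted, 0.065 m is 0.1083, 0.055 m is 0.0917.

Request:
shift_gripper --segments '[[[0.0033, 0, 0.0333, 0, 0, 0], [0.0033, 0, 0.0667, 0, 0, 0], [0.0033, 0, 0.0917, 0, 0, 0], [0.0033, 0, 0.1083, 0, 0, 0], [0.0033, 0, 0.1083, 0, 0, 0]]]'

```text
time: 6.3
ee_pos: [0.5305, 0.0427, 0.1858]
tool_rot: [0.002, 0.748, -0.663, -0.001]
force: [-0.7, -0.0, 0.4]
gripper_width: 0.0852
gripper_force: 0.0
```

Request:
shift_gripper --segments '[[[0, 0, 0, 0, 0, 0], [0, 0, 0, 0, 0, 0], [0, 0, 0, 0, 0, 0], [0, 0, 0, 0, 0, 0], [0, 0, 0, 0, 0, 0], [0, 0, 0, 0, 0, 0], [0, 0, 0, 0, 0, 0]]]' --aperture 0 --clamp_n 45

```text
time: 6.88
ee_pos: [0.5318, 0.044, 0.1885]
tool_rot: [-0.0, 0.749, -0.663, 0.0]
force: [-1.0, -0.0, 2.3]
gripper_width: 0.0471
gripper_force: 45.0
```

```bash
python3 go.py .5315 .0448 .188 186.9
```

```text
shift [-0.0009  0.0002  0.0005] rot [-0.0007  0.0002  0.0018]
t 6.8833 pos [0.5318 0.044  0.1885] F [-1.  -0.   2.3] w 0.0471 45.00055759213865 q [ 0.45  0.22 -0.44  0.   -0.91 -0.33]
```

Request:
shift_gripper --segments '[[[0, 0, 0.0033, 0, 0, 0], [0, 0, 0.0067, 0, 0, 0], [0, 0, 0.01, 0, 0, 0], [0, 0, 0.0133, 0, 0, 0], [0, 0, 0.0133, 0, 0, 0], [0, 0, 0.0133, 0, 0, 0]]]'

```text
time: 7.38
ee_pos: [0.5323, 0.0439, 0.1824]
tool_rot: [-0.001, 0.749, -0.662, 0.001]
force: [-6.4, 0.4, 18.9]
gripper_width: 0.0473
gripper_force: 45.0
```

```bash
python3 go.py .5315 .0448 .188 186.9
```

```text
shift [-0.001   0.0007 -0.0056] rot [-0.0024 -0.0003  0.0026]
t 7.3833 pos [0.5323 0.0439 0.1824] F [-6.4  0.4 18.9] w 0.0473 45.00397442607209 q [ 0.45  0.23 -0.45  0.   -0.89 -0.33]
```

Converted, -0.6 rad is -0.191.

Request:
shift_gripper --segments '[[[0, 0, 0, 0, 0, -0.0318], [0, 0, 0, 0, 0, -0.0637], [0, 0, 0, 0, 0, -0.0955], [0, 0, 0, 0, 0, -0.1273], [0, 0, 0, 0, 0, -0.1592], [0, 0, 0, 0, 0, -0.191], [0, 0, 0, 0, 0, -0.191]]]'

```text
time: 7.97
ee_pos: [0.5334, 0.0445, 0.1824]
tool_rot: [-0.001, 0.913, -0.408, 0.002]
force: [-1.6, 0.1, 14.0]
gripper_width: 0.047
gripper_force: 45.0
```

```bash
python3 go.py .5315 .0448 .188 251.9; python3 -c "
from plant import r, cam, workorder;print(r.observe()['moment'])"
```

```text
shift [-0.0015  0.0012 -0.0056] rot [-0.0033 -0.0034 -0.5253]
t 7.9667 pos [0.5334 0.0445 0.1824] F [-1.6  0.1 14. ] w 0.047 45.00096786185168 q [ 0.45  0.23 -0.45  0.   -0.89  0.28]
[ 0.15580322  0.56578444 -0.00362767]
```

Converted, -0.54 rad is -0.1719.

Request:
shift_gripper --segments '[[[0, 0, 0, 0, 0, -0.0318], [0, 0, 0, 0, 0, -0.0637], [0, 0, 0, 0, 0, -0.0955], [0, 0, 0, 0, 0, -0.1273], [0, 0, 0, 0, 0, -0.1592], [0, 0, 0, 0, 0, -0.1719], [0, 0, 0, 0, 0, -0.1719], [0, 0, 0, 0, 0, -0.1719]]]'

```text
time: 8.63
ee_pos: [0.5335, 0.0446, 0.1824]
tool_rot: [-0.001, 0.988, -0.153, 0.002]
force: [-2.2, 1.9, 13.8]
gripper_width: 0.0472
gripper_force: 45.0
```

```bash
python3 go.py .5315 .0448 .188 251.9; python3 - <<'E'
from plant import r, cam, workorder
from h import *
print(r.observe()['moment'])
S=cam.grab_frame("side")
cv2.imwrite("pics/c3.png",cv2.resize(S["color"][175:305,270:400],None,fx=4.5,fy=4.5,interpolation=cv2.INTER_CUBIC)[:,:,::-1])
E
```

```text
shift [-0.0019  0.0003 -0.0056] rot [-0.0025 -0.0042  0.0088]
t 8.6333 pos [0.5335 0.0446 0.1824] F [-2.2  1.9 13.8] w 0.0472 45.002355115721 q [ 0.45  0.23 -0.45  0.   -0.89  0.81]
[0.42212181 0.68669602 0.02814146]
```

View pics/c3.png

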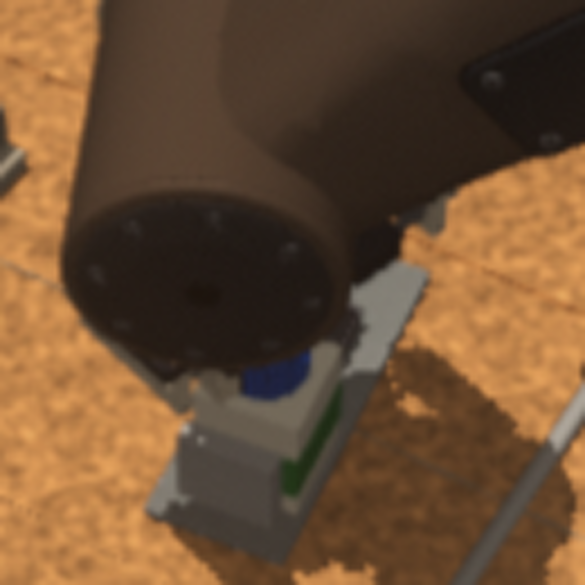

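The bottle stayed square in the clamp, with the cap held under the wrist. I'll lift it gently and watch the force.

Converted, -0.016 m is -0.0267, -0.012 m is -0.02.

Request:
shift_gripper --segments '[[[0, 0, -0.0067, 0, 0, 0], [0, 0, -0.0133, 0, 0, 0], [0, 0, -0.02, 0, 0, 0], [0, 0, -0.0267, 0, 0, 0], [0, 0, -0.0267, 0, 0, 0]]]'

```text
time: 9.1
ee_pos: [0.5316, 0.0439, 0.1966]
tool_rot: [-0.0, 0.988, -0.154, 0.0]
force: [0.3, 0.2, 0.2]
gripper_width: 0.0472
gripper_force: 45.0
```

Converted, -0.065 m is -0.1083, -0.06 m is -0.1.

Request:
shift_gripper --segments '[[[0, 0, -0.0167, 0, 0, 0], [0, 0, -0.0333, 0, 0, 0], [0, 0, -0.05, 0, 0, 0], [0, 0, -0.0667, 0, 0, 0], [0, 0, -0.0833, 0, 0, 0], [0, 0, -0.1, 0, 0, 0], [0, 0, -0.1083, 0, 0, 0], [0, 0, -0.1083, 0, 0, 0], [0, 0, -0.1083, 0, 0, 0], [0, 0, -0.1083, 0, 0, 0]]]'

```text
time: 9.93
ee_pos: [0.5313, 0.0438, 0.2607]
tool_rot: [0.0, 0.988, -0.154, -0.0]
force: [-1.2, 0.5, -0.7]
gripper_width: 0.0471
gripper_force: 45.0
```

```bash
python3 - <<'E'
from plant import r, cam, workorder
from h import *
print(r.observe()['force'])
S=cam.grab_frame("side")
cv2.imwrite("pics/c4.png",cv2.resize(S["color"][145:305,270:400],None,fx=3.7,fy=3.7,interpolation=cv2.INTER_CUBIC)[:,:,::-1])
E
```

```text
[-1.16714419  0.5229535  -0.68304282]
```

View pics/c4.png

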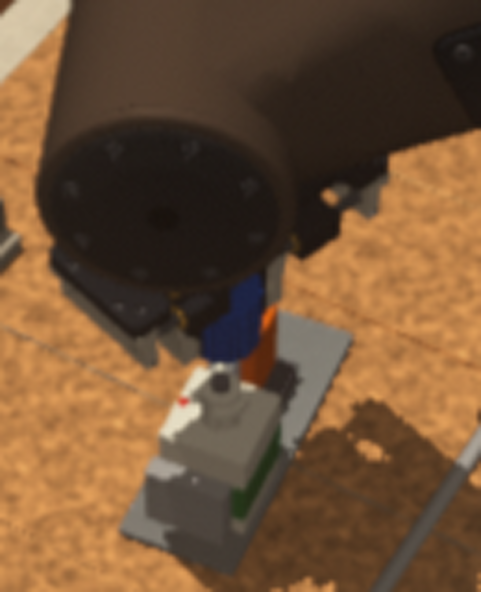

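The bottle stands in the closed clamp with its neck bare at crop (222,385). The cap is held level above it, centred at crop (232,320).

```bash
python3 -c "
from plant import r, cam, workorder;print(workorder.job_done())"
```

```text
the job is handed in; nothing more can be done
None
```

I closed the clamp on the bottle, then pressed, turned and lifted off the cap, and handed the job in at about 10 s with the cap held level about 5 cm above the neck; the hand-in gave no verdict.

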